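# Stack and lock a filter stage on the seawater filter tower

### The arm

A 6-joint arm with a two-finger parallel gripper is mounted at the origin on the work surface. World frame = base frame: x ahead of the robot, y to its left, z up, the work surface at z = 0. Lengths are in m, angles in rad, forces in N, time in s.
With the tool pointing down it reaches from about 0.375 to 0.975 m from the base axis. Payload 3.8 kg.
Tool frame: the origin (TCP) lies midway between the tips of the shut fingers; the grasp point (between the pads) lies 19 mm behind it; z points along the fingers, y is the line along which they close (so a half turn about z gives the same grasp; the last joint's range is limited). The gripper opens to 85 mm and grips with 20 to 120 N. Pads are 22 mm wide; open, the fingers measure 114 mm over their backs; the gripper's body (76 mm by 85 mm) begins 54 mm behind the grasp point. The pads swing forward as they close: fully open they stand 13 mm farther back than shut.
Start: joints at [-1.306, 0.264, 1.604, -0, 1.274, -0.037], TCP at [0.201, -0.644, 0.193] pointing down, gripper open.
Joint ranges: [-2.63, 2.63], [-0.94, 2.18], [0.31, 2.57], [-1.31, 4.45], [0, 2.66], [-2.55, 2.55]. Speed limits (rad/s): [2.57, 2.57, 3.14, 3.14, 3.14, 3.14].

### API

Orientations are given as a rotation vector (axis times angle).
In Python, from workcell import read_state, vision, ticket gives the robot as it stands. The module is installed in compiled form; this text tells all that it offers.
- The arm moves only by the tool jog_arm, never from a script. Its arguments are lists of equal length, an entry for each row: "turn": the turn, a rotation vector about the tool's x, y, z in rad, a list of three; "delta_pos": the shift along the tool's x, y, z in m, a list of three; "gripper": the finger opening in m, from 0 to 0.0854. In form: {"turn": [[rx, ry, rz], ...], "delta_pos": [[dx, dy, dz], ...], "gripper": [gripper, ...]}. A call has 1 to 20 rows; each row shifts and turns the commanded pose from where the row before left it, along the tool's axes as they then stand; what a row does not reach is not made up. A row lasts 1/12 s, in which the tool goes at most 41.7 mm and 7.16 degrees, less where a joint would pass 70% of its speed; a pose out of reach is approached as far as the arm can. A call with a gripper value outside its range is refused whole. The fingers move at their own pace and stop on an object; "grip_force" is the grip in N (left out, the last holds). Time passes only in rows, so rows that do not move let the fingers close. It gives the time, the measured TCP pose, the force, the opening and the grip force at its end, in the units of the state.
- read_state(): the state, without advancing time (a new reading comes with each control period).
- vision.read_camera(name): name is "scene" or "top"; returns the picture (384x512x3 uint8, red, green, blue); there is no depth.
- vision.calibration(name): a dict with "vfov" (degrees; the focal length in pixels is half the picture's height over the tangent of half this angle, whatever the lens; pixels are square), "cx", "cy" (the principal point, pixels), "dist" ([k1, k2, p1, p2, k3] as OpenCV has them; the pictures are not rectified), "R" (3x3) and "t" (3): a world point X has camera coordinates R X + t. Camera axes: x right, y down, z forward; pixel columns grow to the right and rows downward; lengths in m; the calibration is good to about 2 mm. A picture is of the moment at which its call begins. calibration takes no time and is no camera call.
- ticket.finish_job(): hands the job in; it is judged then, once.
The state is a dict: "time": time; "q": joint angles; "joint_vel": joint speeds; "joint_torque": joint torques, N m; "tool_pos": TCP position; "tcp_rot": TCP orientation; "wrist_force": force on the tool from outside, world axes, zero at the start; "torque": the same for the moment, N m; "width": opening from 0.0 (shut) to 1.0 (fully open); "grip_force": force on a finger pad.
Only numpy, scipy, OpenCV 4.12 (cv2) and the standard library are available. Lean on these libraries where they do the work, as an engineer would, in place of code of your own. Each camera call takes 0.05 s, during which the arm holds its last target. There are 200 camera calls.

### The job

Lift the black dust cover off the grey lower stage of the filter tower and lay it flat in the enamel tray. Then take the taller of the two white filter stages by its thin centre stem, set it fully down in the socket with its lugs through the two slots, and let go of it. Take it again by the upright pin on its crank and turn it a quarter turn clockwise from above, as far as it goes, so that it is locked; leave the shorter stage where it is.

Things in the scene. Friction and masses are not known exactly. Their poses are not given: they have to be found in the camera images.
- tower: fixed lower stage of the filter tower: round grey drum 106 mm across on a steel foot 136 mm across, 60 mm high in all. Origin at the centre of its underside, z up. In its top is a round socket 64 mm across and 22 mm deep, with two slots in its steel ledge, 17 mm wide, reaching to 42 mm from the axis, along the tower's +x and -x. Below the 12 mm thick ledge is room for lugs to turn
- socket (a point): centre of the socket's mouth, at the level of the tower's rim (60 mm above the table); same axes as the tower
- seal_ring (a joint): stiff turning ring on the socket's floor that takes the lugs along (2.5 mm play on each side of a lug, 0.07 rad). 0 = lugs under the slots, free to go in and out; grows clockwise seen from above to a stop at 1.571 (locked). Takes about 0.5 N m, 6 N at the crank pin (hard to twist by the thin stem); stays where it is left
- tall_stage: taller white stage, dark steel stem and crank, about 0.26 kg. Origin: centre of its underside, z up. Spigot 60.6 mm across, 22.5 mm high, with two lugs along +x and -x: 12 mm wide, 2 to 8 mm above the underside, out to 38 mm from the axis. Body above it 96 mm across, top at 67.5 mm. Fits either way round; seated, its origin is 38 mm above the tower's origin, its shoulder flush with the rim
- tall_stage_stem (a point): grip point on the round steel stem, 11 mm thick, on the tall stage's axis: 97.5 mm above the stage's underside, 16 mm below the stem's top, 22 mm above the top of the crank arm
- tall_stage_pin (a point): grip point on the round steel crank pin, 14 mm thick, at x = 90 mm in the tall stage's frame, 97.5 mm above its underside, 16 mm below the pin's top. The pin stands on the steel crank arm (14 mm wide, 8 mm thick, on the body's top), which runs from the axis to x = 98 mm; its top is 22 mm below this point
- short_stage: shorter white filter stage, to be left alone: the same in all but its body, which is 20 mm high instead of 45 (stem top at 88.5 mm). Origin at the centre of its underside, crank along +x
- cover: black dust cover lying in the socket: disc 80 mm across, 5 mm thick, with a spigot 56 mm across and 8 mm deep below, and on top a grey grip bar 44 mm long (its x), 14 mm wide (y), 30 mm high. Origin at the centre of the spigot's underside, z up; disc's top at 13 mm, bar's top at 43 mm. At the start its origin is 52 mm above the table. 80 g
- tray: fixed white enamel tray with a blue rim, outside 270 mm along its x and 220 mm along its y, walls 5 mm thick and 22 mm high, floor 5 mm thick. Origin at the centre of its underside. Two oysters lie in its +x half; the -x half (towards the robot) is bare
Not all that is in view belongs to the job. Of the things that look like the cover, the middle-sized one is meant.

How it is judged:
On the way, in this order (a step that is already met when the one before it is completed fails the run):
1. the dust cover lies flat in the tray, let go (x of cover in the frame of tray between -0.1 and 0.1 m and y of cover in the frame of tray between -0.08 and 0.08 m and height (world z) of cover below 0.012 m and angle between cover's own z axis and vertical below 0.15 rad and contact force between the fingers and cover below 0.1 N), for 0.2 s.
2. the taller stage sits fully down in the socket, not yet turned, and is let go (horizontal distance between tall_stage and tower below 0.005 m and z of tall_stage in the frame of tower below 0.0405 m and angle between tall_stage's own z axis and vertical below 0.06 rad and value of joint seal_ring below 0.25 rad and contact force between the fingers and tall_stage below 0.1 N), for 0.2 s.
At the end, for the whole second after the job is handed in: The taller stage sits in the socket (within 5 mm of the axis, origin at most 40.5 mm above the tower's; 38 is home; tilt under 0.06 rad), ring past 1.35 rad, at rest; the cover lies flat on the tray floor (tilt under 0.15 rad, origin below 12 mm, within 100 mm in x, 80 in y of its centre) (value of joint seal_ring above 1.35 rad and horizontal distance between tall_stage and tower below 0.005 m and z of tall_stage in the frame of tower below 0.0405 m and angle between tall_stage's own z axis and vertical below 0.06 rad and linear speed of tall_stage below 0.02 m/s and x of cover in the frame of tray between -0.1 and 0.1 m and y of cover in the frame of tray between -0.08 and 0.08 m and height (world z) of cover below 0.012 m and angle between cover's own z axis and vertical below 0.15 rad); the robot touches nothing.
It fails at once if the shorter stage is moved by more than 30 mm (distance of short_stage from where it was at the start of the episode above 0.03 m).
It also fails if it takes over 72 s, if anything falls off the work surface, if the arm or the gripper's body presses on something with over 40 N, if the wrist force passes 120 N, or if a joint passes its speed limit or range.

## Working session

There is one attempt and no reset: what is moved stays moved. The work goes in short steps, Python scripts to look and compute and a tool call to move; the robot and the scene stay as the last step left them, time stands still between calls to the robot, and variables do not carry over. Pictures are saved under pics/ and viewed, at most 10 in all, crops included, and the job is handed in when it is done.

Besides the shell and the picture viewer there is one more tool, called after "Call:" as a command line: name --argument value ..., lists and objects as JSON in quotes. jog_arm: Moves the arm, as the interface text tells. Its arguments: {"type":"object","properties":{"turn":{"type":"array","items":{"type":"array","items":{"type":"number"}}},"delta_pos":{"type":"array","items":{"type":"array","items":{"type":"number"}}},"gripper":{"type":"array","items":{"type":"number"}},"grip_force":{"type":"number"}},"required":["turn","delta_pos","gripper"]}

```bash
mkdir -p pics; ls
python3 - <<'E'
from workcell import read_state, vision
import cv2
print(read_state())
for n in("scene","top"):
    im=vision.read_camera(n); cv2.imwrite(f"pics/{n}0.png",cv2.resize(im[:,:,::-1],(800,600),interpolation=cv2.INTER_CUBIC)); cv2.imwrite(f"raw_{n}0.png",im[:,:,::-1])
    print(n,vision.calibration(n))
E
```

```text
pics
{'time': 0.0, 'q': array([-1.30589785e+00,  2.64734340e-01,  1.60538383e+00, -2.82424873e-06,
        1.27370368e+00, -3.68971958e-02]), 'joint_vel': array([ 0.00059992,  0.00081369, -0.00039496,  0.00016176,  0.00129694,
        0.00056638]), 'joint_torque': array([-1.46160266e-03, -5.15122890e+01, -3.67316937e+01, -1.89162365e-04,
        1.30520290e-02, -1.19230100e-05]), 'tool_pos': array([ 0.20041763, -0.64369999,  0.19206949]), 'tcp_rot': array([-3.10370371e+00, -4.71930906e-01,  4.02251805e-04]), 'wrist_force': array([-0.25561524,  0.10140424, -0.19209201]), 'torque': array([ 0.011109  , -0.05883009, -0.00349931]), 'grip_force': 0.0, 'width': 1.0005380962452337}
scene {'vfov': 46.00052219351831, 'cx': 253.7707625459074, 'cy': 187.6119036727862, 'dist': array([-0.0945898,  0.       ,  0.       ,  0.       ,  0.       ]), 'R': array([[-0.8147627 ,  0.57958062, -0.0157495 ],
       [ 0.44302994,  0.60482005, -0.66175311],
       [-0.37401366, -0.54614925, -0.74955639]]), 't': array([ 0.37375938, -0.14266928,  1.51525581])}
top {'vfov': 53.935547714090745, 'cx': 257.2004977066171, 'cy': 196.26959866172575, 'dist': array([-0.07878086,  0.        ,  0.        ,  0.        ,  0.        ]), 'R': array([[-0.02277661, -0.99960889,  0.01622639],
       [-0.99768937,  0.02168771, -0.06438611],
       [ 0.06400901, -0.01765539, -0.99779313]]), 't': array([0.00142608, 0.46735586, 0.88884335])}
```

View pics/scene0.png

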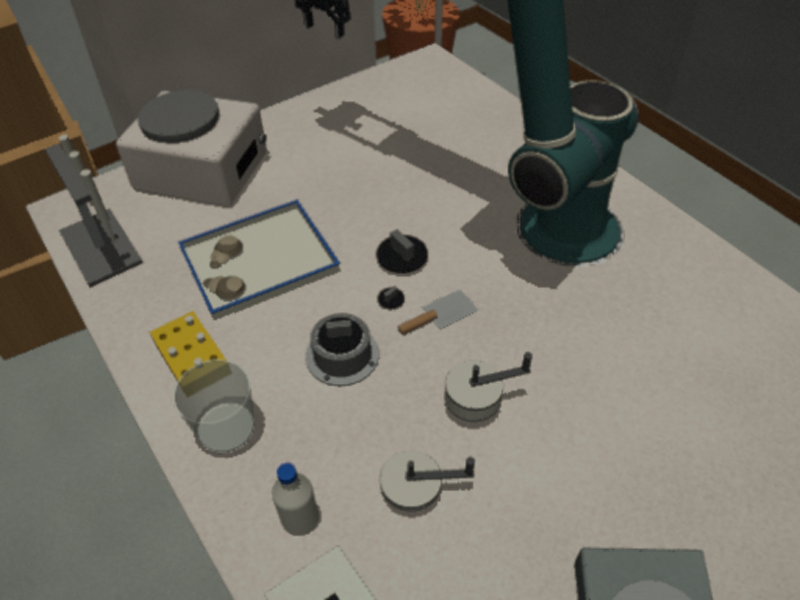

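View pics/top0.png

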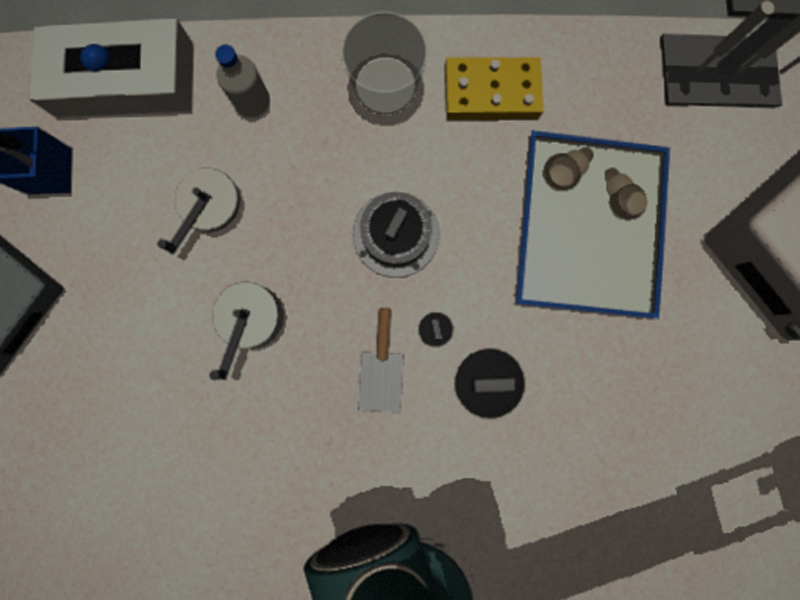

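The top view shows three black covers: one in the tower at (395,225), a small one at (436,329) and a large one at (489,383). The middle-sized one, in the tower, is meant. The two stages are at (246,315) and (207,200). In the scene view the one at (474,390) has the thicker body, and it's the one nearer the robot. I'll confirm all this in an enlarged crop.

Run:
```python
import cv2,numpy as np
s=cv2.imread("raw_scene0.png");t=cv2.imread("raw_top0.png")
def c(im,x,y,w,h,k): return cv2.resize(im[y:y+h,x:x+w],None,fx=k,fy=k,interpolation=cv2.INTER_CUBIC)
# scene stages: x 235..345,y 215..335 ; top stages x95..190,y100..250 ; top tower x220..290,y115..185
a=c(s,235,220,120,110,3.333); b=c(t,90,95,100,150,4); d=c(t,220,115,70,65,400/70)
out=np.zeros((600,800,3),np.uint8)
out[:a.shape[0],:400]=a[:,:400]; out[:600,400:800]=b
e=c(s,190,190,60,60,3.8); out[a.shape[0]:a.shape[0]+228,:228]=e[:600-a.shape[0]]
cv2.imwrite("pics/crop1.png",out)
cv2.imwrite("pics/crop2.png",c(t,215,110,80,75,8)[:600,:])
```

```text
(no output)
```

View pics/crop1.png

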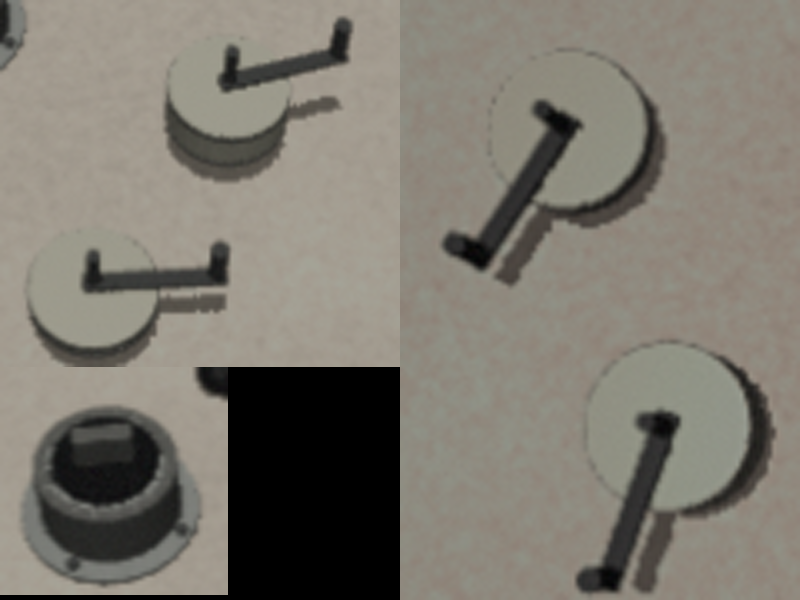

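View pics/crop2.png

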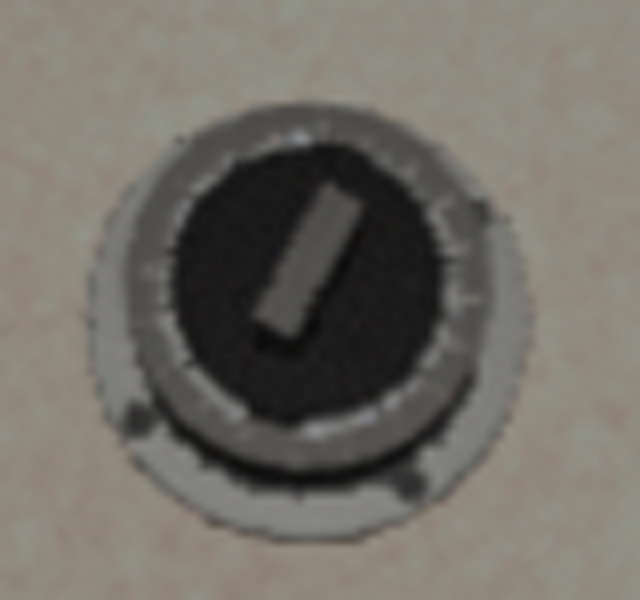

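The crops confirm it: the thick-bodied, taller stage is the one at top (246,315), and the thin one at (207,200) is left alone. The cover disc centre is at crop2 (308,282), with its bar running from (274,322) to (346,193).

```bash
cat > h.py <<'E'
import numpy as np,cv2
from workcell import read_state,vision
from scipy.spatial.transform import Rotation as Rt
def p2w(n,px,z):
    c=vision.calibration(n);f=192/np.tan(np.radians(c['vfov']/2))
    K=np.array([[f,0,c['cx']],[0,f,c['cy']],[0,0,1]])
    u=cv2.undistortPoints(np.array([[px]],float),K,c['dist'])[0,0]
    d=c['R'].T@np.r_[u,1]; o=-c['R'].T@c['t']
    return (o+d*(z-o[2])/d[2])[:2]
def w2p(n,X):
    c=vision.calibration(n);f=192/np.tan(np.radians(c['vfov']/2))
    K=np.array([[f,0,c['cx']],[0,f,c['cy']],[0,0,1]])
    return cv2.projectPoints(np.atleast_2d(np.array(X,float)),cv2.Rodrigues(c['R'])[0],c['t'],K,c['dist'])[0][:,0]
def yaw():
    R=Rt.from_rotvec(read_state()['tcp_rot']).as_matrix(); return np.degrees(np.arctan2(R[1,0],R[0,0])),R
def plan(x,y,z,yawdeg):
    "tool-frame delta to TCP target, tool down; yaw = world heading of tool x"
    s=read_state();R=yaw()[1]
    c,sn=np.cos(np.radians(yawdeg)),np.sin(np.radians(yawdeg))
    G=np.array([[c,sn,0],[sn,-c,0],[0,0,-1.]])
    print("t",s['time'],"pos",s['tool_pos'].round(4),"yaw",round(yaw()[0],2),"q",s['q'].round(2),"w",round(float(s['width']),3))
    print(" tool delta",(R.T@(np.array([x,y,z])-s['tool_pos'])).round(4)," turn",Rt.from_matrix(R.T@G).as_rotvec().round(4))
E
python3 - <<'E'
from h import *
C2=lambda u,v:((u+.5)/8-.5+215,(v+.5)/8-.5+110)
B=lambda u,v:((u-400+.5)/4-.5+90,(v+.5)/4-.5+95)
S=lambda u,v:((u+.5)/3.333-.5+235,(v+.5)/3.333-.5+220)
T=lambda u,v:((u+.5)*.64-.5,(v+.5)*.64-.5)
P=lambda *a:print(a[0],np.round(a[1],4))
P("cover disc",p2w("top",C2(308,282),.065)); P("tower rim",p2w("top",C2(310,287),.06))
P("bar c",p2w("top",C2(309,259),.095))
a,b=p2w("top",C2(274,322),.095),p2w("top",C2(346,193),.095); P("bar ends",[a,b]);P("ang",np.degrees(np.arctan2(*(b-a)[::-1])))
P("stage top",p2w("top",B(667,427),.0675)); P("stage scene",p2w("scene",S(228,87),.0675))
P("stemtop",p2w("top",B(645,422),.1135))
s=p2w("top",B(665,425),.0755);e=p2w("top",B(607,578),.0755);P("arm",np.degrees(np.arctan2(*(e-s)[::-1])))
P("pintop",p2w("top",B(586,579),.1135))
P("tray",[p2w("top",T(*q),.022) for q in((533,134),(668,150),(658,316),(518,303))])
P("yaw",yaw()[0]);plan(*p2w("top",C2(308,282),.065),.2,0)
E
```

```text
cover disc [ 0.5821 -0.0013]
tower rim [ 0.5817 -0.0019]
bar c [ 0.5825 -0.0014]
bar ends [[ 0.5651  0.0086]
 [ 0.6008 -0.0121]]
ang -30.0318
stage top [0.4573 0.2198]
stage scene [0.4591 0.2231]
stemtop [0.4576 0.2201]
arm 158.5456
pintop [0.3747 0.2524]
tray [[ 0.735  -0.221 ]
 [ 0.7086 -0.4389]
 [ 0.4441 -0.4062]
 [ 0.469  -0.1864]]
yaw 17.2947
t 0.1 pos [ 0.2005 -0.6438  0.1922] yaw 17.29 q [-1.31  0.26  1.61 -0.    1.27 -0.04] w 0.997
 tool delta [ 0.5554 -0.5    -0.0068]  turn [-2.000e-03  2.000e-04  3.018e-01]
```

Call:
jog_arm --turn '[[0,0,0],[0,0,0],[0,0,0],[0,0,0],[0,0,0],[0,0,0],[0,0,0],[0,0,0],[0,0,0],[0,0,0],[0,0,0],[0,0,0],[0,0,0],[0,0,0],[0,0,0],[0,0,0],[0,0,0],[0,0,0],[0,0,0],[0,0,0]]' --delta_pos '[[0.0278,-0.025,0],[0.0278,-0.025,0],[0.0278,-0.025,0],[0.0278,-0.025,0],[0.0278,-0.025,0],[0.0278,-0.025,0],[0.0278,-0.025,0],[0.0278,-0.025,0],[0.0278,-0.025,0],[0.0278,-0.025,0],[0.0278,-0.025,0],[0.0278,-0.025,0],[0.0278,-0.025,0],[0.0278,-0.025,0],[0.0278,-0.025,0],[0.0278,-0.025,0],[0.0278,-0.025,0],[0.0278,-0.025,0],[0.0278,-0.025,0],[0.0278,-0.025,0]]' --gripper '[0.085,0.085,0.085,0.085,0.085,0.085,0.085,0.085,0.085,0.085,0.085,0.085,0.085,0.085,0.085,0.085,0.085,0.085,0.085,0.085]'

```text
time: 1.77
tool_pos: [0.5831, 0.0001, 0.1929]
tcp_rot: [-3.106, -0.473, 0.001]
wrist_force: [1.1, -0.1, -0.1]
width: 0.996
grip_force: 0.0
```

Call:
jog_arm --turn '[[0,0,0.1032],[0,0,0.1032],[0,0,0.1032],[0,0,0.1032],[0,0,0.1032],[0,0,0.1032],[0,0,0.1032],[0,0,0.1032],[0,0,0]]' --delta_pos '[[0,0,0.008],[0,0,0.008],[0,0,0.008],[0,0,0.008],[0,0,0.008],[0,0,0.008],[0,0,0.008],[0,0,0.008],[0,0,0]]' --gripper '[0.085,0.085,0.085,0.085,0.085,0.085,0.085,0.085,0.085]'

```text
time: 2.52
tool_pos: [0.5809, -0.0017, 0.1269]
tcp_rot: [3.033, -0.817, -0.007]
wrist_force: [1.0, -0.1, -0.8]
width: 0.998
grip_force: 0.0
```

```bash
python3 -c "
from h import *
plan(.5823,-.0014,.068,-30)"
```

```text
t 2.5167 pos [ 0.5809 -0.0017  0.1269] yaw -30.16 q [-0.05  0.14  1.88  0.    1.13  2.05] w 0.998
 tool delta [ 0.0013 -0.0011  0.0589]  turn [ 0.002   0.0039 -0.0027]
```

Call:
jog_arm --turn '[[0,0,0],[0,0,0],[0,0,0],[0,0,0],[0,0,0],[0,0,0],[0,0,0],[0,0,0],[0,0,0],[0,0,0]]' --delta_pos '[[0.0006,-0.0006,0.0147],[0.0006,-0.0006,0.0147],[0,0,0.0147],[0,0,0.0147],[0,0,0],[0,0,0],[0,0,0],[0,0,0],[0,0,0],[0,0,0]]' --gripper '[0.085,0.085,0.085,0.085,0.085,0.005,0.005,0.005,0.005,0.005]' --grip_force 40

```text
time: 3.35
tool_pos: [0.5853, -0.0014, 0.0717]
tcp_rot: [-3.034, 0.813, -0.003]
wrist_force: [-0.3, 0.9, -0.1]
width: 0.291
grip_force: 0.0
```

Call:
jog_arm --turn '[[0,0,0],[0,0,0],[0,0,0],[0,0,0],[0,0,0],[0,0,0],[0,0,0],[0,0,0]]' --delta_pos '[[0,0,0],[0,0,0],[0,0,-0.01],[0,0,-0.015],[0,0,-0.02],[0,0,-0.02],[0,0,-0.02],[0,0,0]]' --gripper '[0.005,0.005,0.005,0.005,0.005,0.005,0.005,0.005]'

```text
time: 4.02
tool_pos: [0.5881, -0.0015, 0.1616]
tcp_rot: [-3.033, 0.813, -0.014]
wrist_force: [1.9, 1.3, 0.8]
width: 0.057
grip_force: 0.0
```

```bash
python3 -c "
from h import *
T=lambda u,v:((u+.5)*.64-.5,(v+.5)*.64-.5)
plan(.54,-.31,.153,-30)"
```

```text
t 4.0167 pos [ 0.5881 -0.0015  0.1616] yaw -30.01 q [-0.04  0.12  1.84  0.    1.18  2.05] w 0.057
 tool delta [0.1126 0.2912 0.0083]  turn [-0.0042 -0.008  -0.0001]
```

```bash
cat >> h.py <<'E'
def grab(n,f,x=0,y=0,w=512,h=384,k=1.5):
    im=vision.read_camera(n)[:,:,::-1]; cv2.imwrite("raw_"+f,im)
    cv2.imwrite("pics/"+f,cv2.resize(im[y:y+h,x:x+w],None,fx=k,fy=k,interpolation=cv2.INTER_CUBIC))
E
python3 -c "
from h import *
print(read_state()['tool_pos'])
im=vision.read_camera('scene')[:,:,::-1]; im2=vision.read_camera('top')[:,:,::-1]
a=cv2.resize(im[150:270,170:270],None,fx=4,fy=4,interpolation=cv2.INTER_CUBIC);b=cv2.resize(im2[90:210,210:310],None,fx=4,fy=4,interpolation=cv2.INTER_CUBIC)
cv2.imwrite('pics/s1.png',np.hstack([a,b]))
print(read_state()['tool_pos'])"
```

```text
[ 0.58809941 -0.00152437  0.16157017]
[ 0.58559179 -0.00141509  0.15730632]
```

View pics/s1.png

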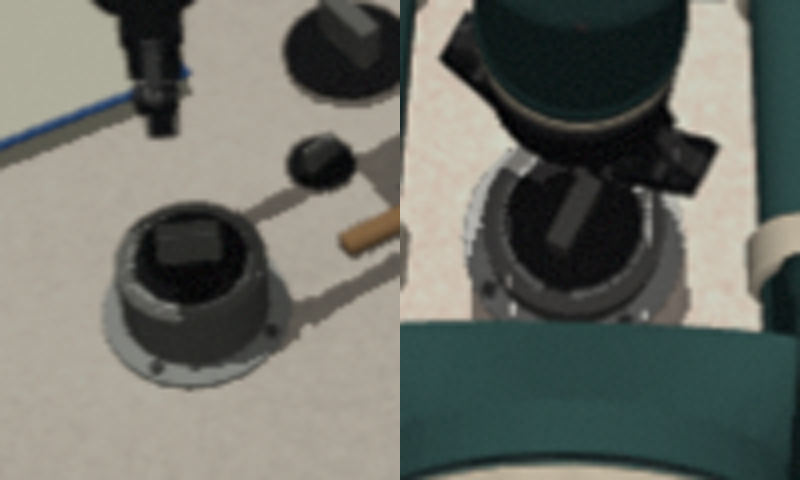

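The cover is still in the socket, because I lifted before the fingers had closed. I'll reopen, settle and retry with longer waits.

Call:
jog_arm --turn '[[0,0,0],[0,0,0],[0,0,0],[0,0,0],[0,0,0],[0,0,0],[0,0,0],[0,0,0]]' --delta_pos '[[0,0,0],[0,0,0],[0,0,0],[0,0,0],[0,0,0],[0,0,0],[0,0,0],[0,0,0]]' --gripper '[0.06,0.06,0.06,0.06,0.06,0.06,0.06,0.06]'

```text
time: 4.78
tool_pos: [0.5845, -0.0014, 0.1555]
tcp_rot: [-3.034, 0.813, 0.0]
wrist_force: [0.2, 0.5, 0.9]
width: 0.704
grip_force: 0.0
```

```bash
python3 -c "
from h import *
plan(.5823,-.0014,.068,-30)"
```

```text
t 4.7833 pos [ 0.5845 -0.0014  0.1555] yaw -30.01 q [-0.04  0.12  1.84  0.    1.18  2.05] w 0.704
 tool delta [-0.0019  0.0011  0.0875]  turn [ 0.      0.0002 -0.0002]
```

Call:
jog_arm --turn '[[0,0,0],[0,0,0],[0,0,0],[0,0,0],[0,0,0],[0,0,0],[0,0,0],[0,0,0],[0,0,0],[0,0,0],[0,0,0],[0,0,0],[0,0,0],[0,0,0],[0,0,0],[0,0,0],[0,0,0],[0,0,0]]' --delta_pos '[[-0.0019,0.0011,0.0175],[0,0,0.0175],[0,0,0.0175],[0,0,0.0175],[0,0,0.0175],[0,0,0],[0,0,0],[0,0,0],[0,0,0],[0,0,0],[0,0,0],[0,0,0],[0,0,0],[0,0,0],[0,0,0],[0,0,0],[0,0,0],[0,0,0]]' --gripper '[0.06,0.06,0.06,0.06,0.06,0.06,0.06,0.06,0.005,0.005,0.005,0.005,0.005,0.005,0.005,0.005,0.005,0.005]' --grip_force 40

```text
time: 6.28
tool_pos: [0.5823, -0.0014, 0.068]
tcp_rot: [-3.034, 0.813, 0.0]
wrist_force: [0.1, 0.3, 1.4]
width: 0.058
grip_force: 0.0
```

```bash
python3 -c "
from h import *
im=vision.read_camera('scene')[:,:,::-1]; im2=vision.read_camera('top')[:,:,::-1]
a=cv2.resize(im[150:250,170:270],None,fx=4,fy=4,interpolation=cv2.INTER_CUBIC);b=cv2.resize(im2[100:200,210:310],None,fx=4,fy=4,interpolation=cv2.INTER_CUBIC)
cv2.imwrite('pics/s2.png',np.hstack([a,b]))
X=[[.5823,-.0014,.068],[.5823,-.0014,.095]]
print((w2p('scene',X)-[170,150])*4,(w2p('top',X)-[210,100])*4+[400,0])
"
```

```text
[[186.44988771 251.11347936]
 [183.356871   226.46022126]] [[572.41207689 177.8627383 ]
 [572.67752833 168.02776954]]
```

View pics/s2.png

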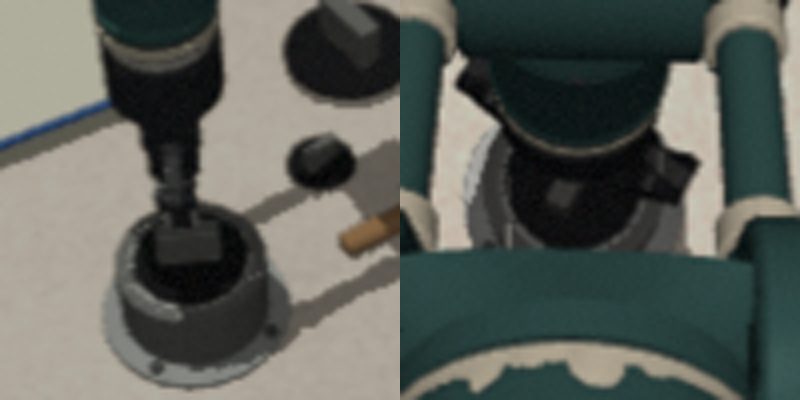

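```bash
python3 -c "
from h import *
X=[[.588,-.0015,.1616],[.588,-.0015,.19],[.588,-.03,.1616],[.588+.02,-.0015,.1616],[.5823,-.0014,.141]]
print((w2p('scene',X)-[170,150])*4,(w2p('top',X)-[210,90])*4+[400,0])
print(read_state())
"
```

```text
[[167.7919552  165.81088773]
 [164.0105754  136.64686412]
 [144.94250645 139.4393985 ]
 [141.54575024 179.62025855]
 [177.85793034 182.51619771]] [[573.36396588 169.79839376]
 [573.71578053 156.31161392]
 [629.39740246 168.76795035]
 [572.50691811 131.24183753]
 [573.17179689 189.72991291]]
{'time': 6.3833, 'q': array([-4.51819876e-02,  1.99769228e-01,  1.92697263e+00,  2.24655767e-05,
        1.01495060e+00,  2.04945646e+00]), 'joint_vel': array([ 0.00103464,  0.00068407, -0.00039738, -0.00131968,  0.00087223,
        0.0019405 ]), 'joint_torque': array([ 4.90494676e-05, -4.38545430e+01, -3.26384175e+01,  1.99684764e-04,
        1.17276959e-03,  1.50776560e-05]), 'tool_pos': array([ 0.58228815, -0.00139405,  0.06801822]), 'tcp_rot': array([ 3.03443897e+00, -8.13490485e-01, -1.59559103e-04]), 'wrist_force': array([-0.19308831,  0.00536829,  0.60114332]), 'torque': array([ 0.10822763, -0.03509022, -0.05110149]), 'grip_force': 0.0, 'width': 0.05596997243808827}
```

The fingertips show at scene (162,136), which fits a z about 28 mm above the reported TCP, so they closed just above the bar. I'll check by touching the bar top lightly with the fingers shut.

Call:
jog_arm --turn '[[0,0,0],[0,0,0],[0,0,0],[0,0,0],[0,0,0],[0,0,0]]' --delta_pos '[[0,0,0.001],[0,0,0.001],[0,0,0.001],[0,0,0],[0,0,0],[0,0,0]]' --gripper '[0.005,0.005,0.005,0.005,0.005,0.005]'

```text
time: 6.88
tool_pos: [0.5823, -0.0014, 0.065]
tcp_rot: [-3.034, 0.813, 0.0]
wrist_force: [-0.3, 0.2, -0.1]
width: 0.061
grip_force: 0.0
```

Call:
jog_arm --turn '[[0,0,0],[0,0,0],[0,0,0],[0,0,0],[0,0,0],[0,0,0]]' --delta_pos '[[0,0,0.001],[0,0,0.001],[0,0,0.001],[0,0,0],[0,0,0],[0,0,0]]' --gripper '[0.005,0.005,0.005,0.005,0.005,0.005]'

```text
time: 7.38
tool_pos: [0.5823, -0.0014, 0.0621]
tcp_rot: [-3.034, 0.814, 0.0]
wrist_force: [0.1, -0.0, -0.3]
width: 0.055
grip_force: 0.0
```

Call:
jog_arm --turn '[[0,0,0],[0,0,0],[0,0,0],[0,0,0],[0,0,0],[0,0,0]]' --delta_pos '[[0,0,0.0015],[0,0,0.0015],[0,0,0.001],[0,0,0],[0,0,0],[0,0,0]]' --gripper '[0.005,0.005,0.005,0.005,0.005,0.005]'

```text
time: 7.88
tool_pos: [0.5823, -0.0014, 0.058]
tcp_rot: [-3.034, 0.813, 0.0]
wrist_force: [-1.1, -0.1, 0.5]
width: 0.056
grip_force: 0.0
```

```bash
python3 -c "
from h import *
im=vision.read_camera('scene')[:,:,::-1]; im2=vision.read_camera('top')[:,:,::-1]
a=cv2.resize(im[165:245,180:255],None,fx=5.3,fy=5.3,interpolation=cv2.INTER_CUBIC);b=cv2.resize(im2[110:190,215:290],None,fx=5.3,fy=5.3,interpolation=cv2.INTER_CUBIC)
cv2.imwrite('pics/s3.png',cv2.convertScaleAbs(np.hstack([a,b]),alpha=1.8))
"
```

```text
(no output)
```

View pics/s3.png

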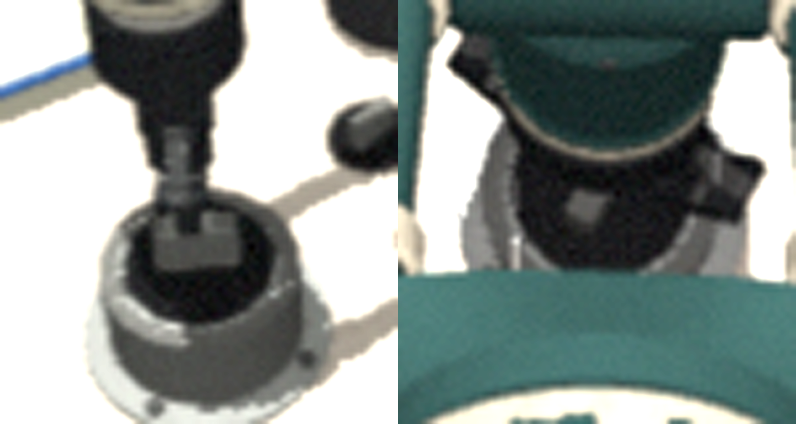

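The shut fingertips now sit at s3 (190,232), right over the bar's top face, so the lateral aim is good. I'll keep probing down.

Call:
jog_arm --turn '[[0,0,0],[0,0,0],[0,0,0],[0,0,0],[0,0,0],[0,0,0]]' --delta_pos '[[0,0,0.001],[0,0,0.001],[0,0,0.001],[0,0,0],[0,0,0],[0,0,0]]' --gripper '[0.005,0.005,0.005,0.005,0.005,0.005]'

```text
time: 8.48
tool_pos: [0.5827, -0.0014, 0.0573]
tcp_rot: [-3.034, 0.813, -0.001]
wrist_force: [-5.4, 0.1, 10.7]
width: 0.061
grip_force: 5.8
```

Contact at TCP z 0.0577 against a bar top at 0.095, so the physical tips are about 37 mm above the reported TCP. I'll use that offset from here.

Call:
jog_arm --turn '[[0,0,0],[0,0,0],[0,0,0],[0,0,0],[0,0,0],[0,0,0],[0,0,0],[0,0,0],[0,0,0],[0,0,0],[0,0,0],[0,0,0]]' --delta_pos '[[0,0,-0.01],[0,0,-0.01],[0,0,0],[0,0,0],[0,0,0],[0,0,0],[0,0,0.01],[0,0,0.01],[0,0,0.01],[0,0,0.008],[0,0,0],[0,0,0]]' --gripper '[0.06,0.06,0.06,0.06,0.06,0.06,0.06,0.06,0.06,0.06,0.06,0.06]'

```text
time: 9.48
tool_pos: [0.5811, -0.0013, 0.0355]
tcp_rot: [3.034, -0.813, -0.005]
wrist_force: [-0.6, 0.3, -0.6]
width: 0.702
grip_force: 0.0
```

Call:
jog_arm --turn '[[0,0,0],[0,0,0],[0,0,0],[0,0,0],[0,0,0],[0,0,0],[0,0,0],[0,0,0],[0,0,0],[0,0,0],[0,0,0]]' --delta_pos '[[0,0,0.004],[0,0,0],[0,0,0],[0,0,0],[0,0,0],[0,0,0],[0,0,0],[0,0,0],[0,0,0],[0,0,0],[0,0,0]]' --gripper '[0.06,0.06,0.005,0.005,0.005,0.005,0.005,0.005,0.005,0.005,0.005]'

```text
time: 10.4
tool_pos: [0.5829, -0.0014, 0.0336]
tcp_rot: [-3.034, 0.813, -0.002]
wrist_force: [0.2, 0.1, 3.6]
width: 0.155
grip_force: 40.7
```

Call:
jog_arm --turn '[[0,0,0],[0,0,0],[0,0,0],[0,0,0],[0,0,0],[0,0,0],[0,0,0],[0,0,0],[0,0,0],[0,0,0],[0,0,0],[0,0,0],[0,0,0],[0,0,0],[0,0,0],[0,0,0],[0,0,0]]' --delta_pos '[[0,0,-0.01],[0,0,-0.02],[0,0,-0.02],[0,0,-0.02],[0.0106,0.0289,0],[0.0106,0.0289,0],[0.0106,0.0289,0],[0.0106,0.0289,0],[0.0106,0.0289,0],[0.0106,0.0289,0],[0.0106,0.0289,0],[0.0106,0.0289,0],[0.0106,0.0289,0],[0.0106,0.0289,0],[0,0,0],[0,0,0],[0,0,0]]' --gripper '[0.005,0.005,0.005,0.005,0.005,0.005,0.005,0.005,0.005,0.005,0.005,0.005,0.005,0.005,0.005,0.005,0.005]'

```text
time: 11.82
tool_pos: [0.529, -0.3041, 0.1027]
tcp_rot: [-3.033, 0.814, 0.002]
wrist_force: [0.1, 0.8, -0.8]
width: 0.155
grip_force: 40.1
```

Call:
jog_arm --turn '[[0,0,0],[0,0,0],[0,0,0],[0,0,0],[0,0,0],[0,0,0],[0,0,0],[0,0,0],[0,0,0]]' --delta_pos '[[0,0,0.02],[0,0,0.02],[0,0,0.02],[0,0,0.02],[0,0,0.02],[0,0,0.01],[0,0,0.005],[0,0,0],[0,0,0]]' --gripper '[0.005,0.005,0.005,0.005,0.005,0.005,0.005,0.005,0.005]'

```text
time: 12.57
tool_pos: [0.5303, -0.3041, -0.0113]
tcp_rot: [3.035, -0.812, 0.001]
wrist_force: [0.5, 1.0, -0.7]
width: 0.154
grip_force: 40.1
```

Call:
jog_arm --turn '[[0,0,0],[0,0,0],[0,0,0],[0,0,0],[0,0,0],[0,0,0],[0,0,0],[0,0,0],[0,0,0],[0,0,0],[0,0,0],[0,0,0],[0,0,0],[0,0,0]]' --delta_pos '[[0,0,0.002],[0,0,0],[0,0,0],[0,0,0],[0,0,0],[0,0,0],[0,0,0],[0,0,-0.02],[0,0,-0.03],[0,0,-0.03],[0,0,-0.03],[0,0,-0.03],[0,0,-0.03],[0,0,0]]' --gripper '[0.005,0.005,0.06,0.06,0.06,0.06,0.06,0.06,0.06,0.06,0.06,0.06,0.06,0.06]'

```text
time: 13.73
tool_pos: [0.5337, -0.3073, 0.1643]
tcp_rot: [3.031, -0.813, 0.019]
wrist_force: [0.9, -1.5, 1.1]
width: 0.7
grip_force: 0.0
```

```bash
python3 -c "
from h import *
im=vision.read_camera('scene')[:,:,::-1]; im2=vision.read_camera('top')[:,:,::-1]
cv2.imwrite('raw_s4.png',im);cv2.imwrite('raw_t4.png',im2)
a=cv2.resize(im[120:240,110:250],None,fx=2.5,fy=2.5,interpolation=cv2.INTER_CUBIC)
b=cv2.resize(im2[115:180,222:287],None,fx=7,fy=7,interpolation=cv2.INTER_CUBIC)
o=np.zeros((455,800,3),np.uint8);o[:300,:345]=a[:,:345];o[:,345:]=b
cv2.imwrite('pics/s4.png',cv2.convertScaleAbs(o,alpha=1.4))
plan(.458,.2205,.19,-30)
"
```

```text
t 13.8333 pos [ 0.5309 -0.3055  0.1584] yaw -30.02 q [-0.56  0.17  1.79  0.    1.18  1.53] w 0.704
 tool delta [-0.3261 -0.419  -0.0331]  turn [ 0.0002 -0.0044 -0.0003]
```

View pics/s4.png

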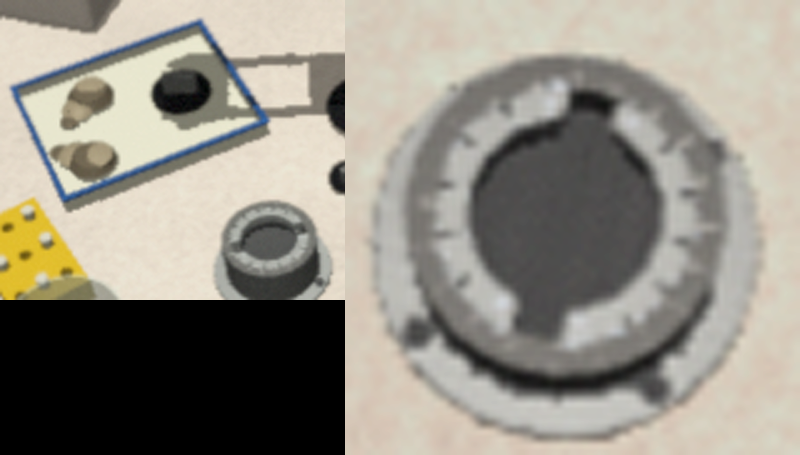

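The tray crop shows the cover lying flat at (182,92), let go. The tower's slots are at (592,100) and (540,325) in the right crop. I'll measure their heading and the socket centre with a polar unwrap.

Run:
```python
from h import *
from scipy.optimize import least_squares
g=cv2.cvtColor(cv2.imread('raw_t4.png'),cv2.COLOR_BGR2GRAY)
def samp(c,r,th,z=.06):
    X=np.c_[c[0]+r*np.cos(th),c[1]+r*np.sin(th),np.full(th.size,z)]
    p=w2p("top",X).astype(np.float32)
    return cv2.remap(g,p[:,:1],p[:,1:],cv2.INTER_CUBIC)[:,0].astype(float)
th=np.radians(np.arange(0,360,2)); c=np.array([.582,-.0017])
rr=np.arange(.02,.06,.0005)
# ledge inner edge & drum outer edge: radius of steepest gradient by angle, circle fit
prof=np.array([samp(c,r,th) for r in rr]); print("mean profile",np.c_[rr*1e3,prof.mean(1)][::4].round(0).tolist())
for lo,hi,name in((.024,.036,"inner"),(.036,.048,"ledge out"),(.048,.058,"drum")):
    m=(rr>=lo)&(rr<hi); G=np.gradient(prof[m],axis=0); k=np.abs(G).argmax(0); r=rr[m][k]
    P=c+np.c_[r*np.cos(th),r*np.sin(th)]
    s=least_squares(lambda q:np.hypot(*(P-q[:2]).T)-q[2],[*c,.03],loss='soft_l1',f_scale=.0007).x; print(name,s.round(4))
t=np.radians(np.arange(-180,180,1.))
for r in(.034,.036,.038,.040):
    v=samp(c,r,t); d=np.clip(np.percentile(v,60)-v,0,None); d[d<25]=0
    for a0 in(-17,163):
        w=np.abs((np.degrees(t)-a0+180)%360-180)<28
        rel=((np.degrees(t)-a0+180)%360-180)
        if d[w].sum(): print(r,a0,"ang",round((d*rel)[w].sum()/d[w].sum()+a0,1),"n",int((d[w]>0).sum()))
```

```text
mean profile [[20.0, 56.0], [22.0, 56.0], [24.0, 56.0], [26.0, 54.0], [28.0, 49.0], [30.0, 53.0], [32.0, 83.0], [34.0, 114.0], [36.0, 120.0], [38.0, 117.0], [40.0, 114.0], [42.0, 110.0], [44.0, 99.0], [46.0, 90.0], [48.0, 87.0], [50.0, 85.0], [52.0, 83.0], [54.0, 88.0], [56.0, 101.0], [58.0, 115.0]]
inner [ 0.5826 -0.0013  0.032 ]
ledge out [ 0.5821 -0.001   0.0425]
drum [ 0.5822 -0.0016  0.0535]
0.034 -17 ang -12.8 n 33
0.034 163 ang 164.1 n 29
0.036 -17 ang -13.7 n 29
0.036 163 ang 164.1 n 29
0.038 -17 ang -13.9 n 27
0.038 163 ang 163.7 n 27
0.04 -17 ang -13.9 n 27
0.04 163 ang 163.7 n 25
```

Socket centre is (0.5823, -0.0013) with slots along -15°/165°. The tall stage is at (0.458, 0.2202) with its crank at 158.6°. I'll move over the stem and turn so the fingers close across the crank.

Call:
jog_arm --turn '[[0,0,0],[0,0,0],[0,0,0],[0,0,0],[0,0,0],[0,0,0],[0,0,0],[0,0,0],[0,0,0],[0,0,0],[0,0,0],[0,0,0],[0,0,0],[0,0,0],[0,0,0],[0,0,0]]' --delta_pos '[[-0.0204,-0.0262,0],[-0.0204,-0.0262,0],[-0.0204,-0.0262,0],[-0.0204,-0.0262,0],[-0.0204,-0.0262,0],[-0.0204,-0.0262,0],[-0.0204,-0.0262,0],[-0.0204,-0.0262,0],[-0.0204,-0.0262,0],[-0.0204,-0.0262,0],[-0.0204,-0.0262,0],[-0.0204,-0.0262,0],[-0.0204,-0.0262,0],[-0.0204,-0.0262,0],[-0.0204,-0.0262,0],[-0.0204,-0.0262,0]]' --gripper '[0.05,0.05,0.05,0.05,0.05,0.05,0.05,0.05,0.05,0.05,0.05,0.05,0.05,0.05,0.05,0.05]'

```text
time: 15.17
tool_pos: [0.4546, 0.2225, 0.1538]
tcp_rot: [3.032, -0.813, -0.005]
wrist_force: [1.2, -0.2, 0.1]
width: 0.588
grip_force: 0.0
```

Call:
jog_arm --turn '[[0,0,-0.1219],[0,0,-0.1219],[0,0,-0.1219],[0,0,-0.1219],[0,0,-0.1219],[0,0,-0.1219],[0,0,-0.1219],[0,0,-0.1219],[0,0,-0.1219],[0,0,-0.1219],[0,0,-0.1219],[0,0,-0.1219],[0,0,-0.1219],[0,0,-0.1219],[0,0,-0.1219],[0,0,-0.1219],[0,0,-0.1219],[0,0,-0.1219],[0,0,-0.1219]]' --delta_pos '[[0,0,0],[0,0,0],[0,0,0],[0,0,0],[0,0,0],[0,0,0],[0,0,0],[0,0,0],[0,0,0],[0,0,0],[0,0,0],[0,0,0],[0,0,0],[0,0,0],[0,0,0],[0,0,0],[0,0,0],[0,0,0],[0,0,0]]' --gripper '[0.05,0.05,0.05,0.05,0.05,0.05,0.05,0.05,0.05,0.05,0.05,0.05,0.05,0.05,0.05,0.05,0.05,0.05,0.05]'

```text
time: 16.75
tool_pos: [0.455, 0.2209, 0.1537]
tcp_rot: [-1.954, -2.458, 0.006]
wrist_force: [-0.6, -0.1, 0.6]
width: 0.583
grip_force: 0.0
```

Call:
jog_arm --turn '[[0,0,-0.1219],[0,0,-0.1219],[0,0,-0.1219],[0,0,-0.1219],[0,0,-0.1219],[0,0,-0.1219],[0,0,-0.1219],[0,0,-0.1219],[0,0,0],[0,0,0],[0,0,0],[0,0,0]]' --delta_pos '[[0,0,0],[0,0,0],[0,0,0],[0,0,0],[0,0,0],[0,0,0],[0,0,0],[0,0,0],[0,0,0],[0,0,0],[0,0,0],[0,0,0]]' --gripper '[0.05,0.05,0.05,0.05,0.05,0.05,0.05,0.05,0.05,0.05,0.05,0.05]'

```text
time: 17.75
tool_pos: [0.4562, 0.2214, 0.1554]
tcp_rot: [-0.587, -3.085, 0.001]
wrist_force: [-1.1, 0.4, 0.1]
width: 0.587
grip_force: 0.0
```

```bash
python3 -c "
from h import *
plan(.458,.2202,.043,158.6)"
```

```text
t 17.75 pos [0.4562 0.2214 0.1554] yaw 158.45 q [ 0.4  -0.03  2.    0.    1.17 -0.79] w 0.587
 tool delta [-0.0022 -0.0004  0.1124]  turn [-0.0008 -0.0009 -0.0027]
```

Call:
jog_arm --turn '[[0,0,0],[0,0,0],[0,0,0],[0,0,0],[0,0,0],[0,0,0],[0,0,0],[0,0,0],[0,0,0],[0,0,0],[0,0,0]]' --delta_pos '[[-0.0022,-0.0004,0.02],[0,0,0.02],[0,0,0.02],[0,0,0.015],[0,0,0.01],[0,0,0.01],[0,0,0.007],[0,0,0.005],[0,0,0.005],[0,0,0],[0,0,0]]' --gripper '[0.05,0.05,0.05,0.05,0.05,0.05,0.05,0.05,0.05,0.05,0.05]'

```text
time: 18.67
tool_pos: [0.4587, 0.2205, 0.0443]
tcp_rot: [0.584, 3.087, 0.0]
wrist_force: [0.3, -0.1, 0.1]
width: 0.584
grip_force: 0.0
```

Call:
jog_arm --turn '[[0,0,0],[0,0,0],[0,0,0],[0,0,0],[0,0,0],[0,0,0],[0,0,0],[0,0,0],[0,0,0],[0,0,0]]' --delta_pos '[[0,0,0],[0,0,0],[0,0,0],[0,0,0],[0,0,0],[0,0,0],[0,0,0],[0,0,0],[0,0,0],[0,0,0]]' --gripper '[0,0,0,0,0,0,0,0,0,0]' --grip_force 80

```text
time: 19.5
tool_pos: [0.4592, 0.2207, 0.0448]
tcp_rot: [0.584, 3.086, 0.001]
wrist_force: [-0.5, 0.9, 6.1]
width: 0.1
grip_force: 78.1
```

```bash
python3 -c "
from h import *
plan(.458,.2202,.043,158.6)"
```

```text
t 19.5 pos [0.4592 0.2207 0.0448] yaw 158.56 q [ 0.4   0.1   2.1   0.    0.95 -0.8 ] w 0.1
 tool delta [ 0.0009 -0.0009  0.0018]  turn [ 0.001   0.001  -0.0006]
```

Call:
jog_arm --turn '[[0,0,0],[0,0,0],[0,0,0],[0,0,0],[0,0,0],[0,0,0],[0,0,0],[0,0,0],[0,0,0]]' --delta_pos '[[0,0,-0.005],[0,0,-0.005],[0,0,-0.01],[0,0,-0.015],[0,0,-0.015],[0,0,-0.015],[0,0,-0.015],[0,0,-0.01],[0,0,0]]' --gripper '[0,0,0,0,0,0,0,0,0]'

```text
time: 20.25
tool_pos: [0.4603, 0.2212, 0.1371]
tcp_rot: [0.583, 3.083, 0.004]
wrist_force: [1.1, -0.0, -1.8]
width: 0.099
grip_force: 78.0
```

Call:
jog_arm --turn '[[0,0,0],[0,0,0],[0,0,0],[0,0,0],[0,0,0],[0,0,0],[0,0,0],[0,0,0],[0,0,0],[0,0,0],[0,0,-0.056],[0,0,-0.056],[0,0,0],[0,0,0],[0,0,0],[0,0,0],[0,0,0],[0,0,0]]' --delta_pos '[[-0.0197,-0.016,0],[-0.0197,-0.016,0],[-0.0197,-0.016,0],[-0.0197,-0.016,0],[-0.0197,-0.016,0],[-0.0197,-0.016,0],[-0.0197,-0.016,0],[-0.0197,-0.016,0],[-0.0197,-0.016,0],[-0.0197,-0.016,0],[0,0,0],[0,0,0],[0,0,0],[0,0,0],[0,0,0],[0,0,0],[0,0,0],[0,0,0]]' --gripper '[0,0,0,0,0,0,0,0,0,0,0,0,0,0,0,0,0,0]'

```text
time: 21.75
tool_pos: [0.5833, -0.0002, 0.1341]
tcp_rot: [0.41, 3.115, 0.0]
wrist_force: [-0.5, -0.6, -1.9]
width: 0.102
grip_force: 78.2
```

```bash
python3 -c "
from h import *
im=vision.read_camera('scene')[:,:,::-1]; im2=vision.read_camera('top')[:,:,::-1]
cv2.imwrite('raw_s5.png',im);cv2.imwrite('raw_t5.png',im2)
a=cv2.resize(im[140:260,170:270],None,fx=4,fy=4,interpolation=cv2.INTER_CUBIC)
b=cv2.resize(im2[80:200,210:310],None,fx=4,fy=4,interpolation=cv2.INTER_CUBIC)
cv2.imwrite('pics/s5.png',cv2.convertScaleAbs(np.hstack([a,b]),alpha=1.4))
plan(.5823,-.0013,.13,165)
"
```

```text
t 21.85 pos [ 5.834e-01 -3.000e-04  1.342e-01] yaw 164.99 q [-0.04  0.14  1.87 -0.    1.14 -1.35] w 0.103
 tool delta [ 0.0008 -0.0012  0.0042]  turn [ 0.      0.0002 -0.0001]
```

View pics/s5.png

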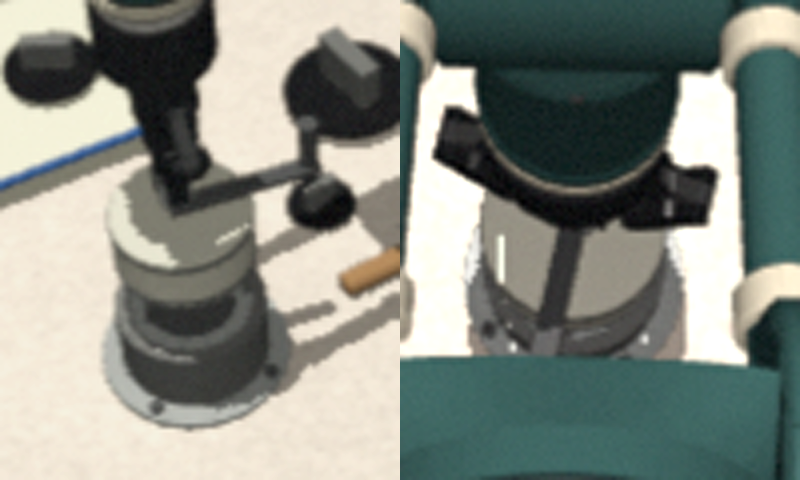

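The stage is held upright over the socket, with the scene disc spanning x 106–256 and the top disc x 481–669. I'll compare with the model projection at the socket axis.

Run:
```python
from h import *
t=np.radians(np.arange(0,360,1)); z0=.0895
g={n:cv2.GaussianBlur(cv2.cvtColor(cv2.imread(f),cv2.COLOR_BGR2GRAY),(0,0),.6).astype(np.float32) for n,f in(("top","raw_t5.png"),("scene","raw_s5.png"))}
for c in((.5823,-.0013),(.5833,-.0003)):
    for n,o in(("top",(210,80)),("scene",(170,140))):
        P=[];
        for z in(.0675,.0225):
            P.append((w2p(n,np.c_[c[0]+.048*np.cos(t),c[1]+.048*np.sin(t),np.full(t.size,z+z0)])+.5-o)*4-.5)
        P=np.vstack(P)+([400,0] if n=="top" else [0,0]); print(c,n,"min",P.min(0).round(1),"max",P.max(0).round(1))
B=lambda u,v:((u-400+.5)/4-.5+210,(v+.5)/4-.5+80)
a=p2w("top",B(571,232),.165);b=p2w("top",B(550,345),.165);print("crank",np.degrees(np.arctan2(*(b-a)[::-1])),a,b)
# subpixel left/right disc edges in top rows (crop rows 240..270)
im=g["top"]
for r in(138,141,144):
    row=np.gradient(im[r]); L=np.argmax(np.abs(row[222:236]))+222;R=np.argmax(np.abs(row[370-95:385-95]))+275
    print(r,"L",L,row[L].round(0),"R",R,(im[r,215:240].astype(int)).tolist(),im[r,268:285].astype(int).tolist())
```

```text
(0.5823, -0.0013) top min [480.6 132.6] max [668.5 331. ]
(0.5823, -0.0013) scene min [104.  154.1] max [254.3 308.7]
(0.5833, -0.0003) top min [478.7 130.7] max [666.5 329.2]
(0.5833, -0.0003) scene min [103.5 155.7] max [253.9 310.4]
crank 168.38598404761524 [0.5765935 0.0007226] [0.51923096 0.01251206]
138 L 229 -31.0 R 277 [196, 195, 194, 193, 192, 192, 194, 195, 195, 198, 200, 197, 186, 164, 142, 102, 100, 104, 106, 115, 122, 109, 104, 104, 105] [94, 93, 93, 94, 95, 96, 95, 95, 109, 138, 163, 185, 195, 199, 197, 196, 194]
141 L 234 26.0 R 277 [193, 191, 191, 192, 193, 195, 195, 194, 195, 196, 194, 182, 164, 164, 149, 112, 101, 103, 112, 143, 165, 124, 105, 104, 104] [104, 103, 104, 104, 103, 103, 102, 97, 112, 150, 167, 175, 190, 198, 199, 198, 195]
144 L 229 -40.0 R 277 [191, 190, 190, 191, 192, 193, 195, 196, 195, 194, 184, 168, 172, 166, 135, 86, 77, 96, 110, 143, 164, 122, 104, 104, 104] [104, 104, 104, 104, 104, 102, 90, 72, 77, 113, 151, 166, 174, 191, 195, 195, 194]
```

Run:
```python
from h import *
def line(f,r0,r1,c0,c1,z,thr,slope_c=None):
    g=cv2.cvtColor(cv2.imread(f),cv2.COLOR_BGR2GRAY).astype(float); P=[]
    for r in range(r0,r1):
        c=np.arange(c0,c1); w=np.clip(thr-g[r,c0:c1],0,None)
        if w.sum()>0: P.append(p2w("top",((c*w).sum()/w.sum(),r),z))
    P=np.array(P); k=np.polyfit(P[:,0],P[:,1],1); res=P[:,1]-np.polyval(k,P[:,0])
    print(f,"heading",round(180+np.degrees(np.arctan(k[0])),2),"rms mm",(res.std()*1e3).round(2),"y at x=.5823",np.polyval(k,.5823).round(4)); return k
g=cv2.cvtColor(cv2.imread("raw_t5.png"),cv2.COLOR_BGR2GRAY)
for r in(140,146,152,156): print(r,g[r,240:262].tolist())
line("raw_t5.png",139,156,242,260,.0895+.0755,80)
g=cv2.cvtColor(cv2.imread("raw_top0.png"),cv2.COLOR_BGR2GRAY)
for r in(205,215,225): print(r,g[r,138:162].tolist())
k=line("raw_top0.png",204,217,142,160,.0755,70); print("y at .4575",np.polyval(k,.4575))
```

```text
140 [106, 104, 103, 102, 104, 103, 105, 104, 89, 42, 32, 34, 36, 33, 35, 59, 93, 103, 104, 104, 104, 103]
146 [105, 105, 106, 104, 105, 105, 99, 70, 39, 36, 35, 36, 35, 43, 73, 104, 104, 105, 105, 104, 104, 104]
152 [105, 105, 106, 106, 106, 93, 50, 33, 35, 37, 36, 36, 57, 91, 105, 105, 105, 105, 104, 105, 104, 104]
156 [52, 63, 88, 101, 92, 52, 36, 36, 36, 37, 35, 49, 84, 106, 107, 105, 106, 105, 107, 106, 105, 105]
raw_t5.png heading 166.11 rms mm 0.14 y at x=.5823 -0.0005
205 [143, 142, 142, 143, 143, 144, 142, 143, 144, 144, 145, 145, 125, 82, 49, 48, 51, 49, 44, 49, 129, 147, 146, 145]
215 [137, 133, 126, 134, 141, 143, 144, 145, 138, 104, 58, 48, 49, 51, 50, 42, 86, 133, 146, 145, 145, 146, 145, 144]
225 [139, 138, 137, 137, 137, 125, 84, 50, 48, 49, 49, 46, 72, 121, 140, 106, 72, 69, 68, 70, 99, 133, 139, 137]
raw_top0.png heading 158.67 rms mm 0.41 y at x=.5823 0.1696
y at .4575 0.21831585375979648
```

Crank heading is 166.1° against the slots' 165°. I'll correct by 1° and lower while watching the wrist force.

Call:
jog_arm --turn '[[0,0,0.019],[0,0,0],[0,0,0],[0,0,0],[0,0,0],[0,0,0],[0,0,0]]' --delta_pos '[[0,0,0.01],[0,0,0.01],[0,0,0.006],[0,0,0.004],[0,0,0.003],[0,0,0],[0,0,0]]' --gripper '[0,0,0,0,0,0,0]'

```text
time: 22.43
tool_pos: [0.5833, -0.0005, 0.1008]
tcp_rot: [-0.44, -3.11, 0.0]
wrist_force: [0.1, 0.1, -2.3]
width: 0.099
grip_force: 78.2
```

Call:
jog_arm --turn '[[0,0,0],[0,0,0],[0,0,0],[0,0,0],[0,0,0]]' --delta_pos '[[0,0,0.002],[0,0,0.002],[0,0,0.001],[0,0,0],[0,0,0]]' --gripper '[0,0,0,0,0]'

```text
time: 22.85
tool_pos: [0.5833, -0.0005, 0.0961]
tcp_rot: [-0.44, -3.111, 0.0]
wrist_force: [0.7, -0.1, -2.4]
width: 0.096
grip_force: 78.2
```

Call:
jog_arm --turn '[[0,0,0],[0,0,0],[0,0,0],[0,0,0],[0,0,0],[0,0,0]]' --delta_pos '[[0,0,0.002],[0,0,0.002],[0,0,0.002],[0,0,0.002],[0,0,0],[0,0,0]]' --gripper '[0,0,0,0,0,0]'

```text
time: 23.35
tool_pos: [0.5832, -0.0005, 0.0877]
tcp_rot: [-0.44, -3.11, 0.0]
wrist_force: [0.2, -0.0, -2.6]
width: 0.099
grip_force: 78.2
```

Call:
jog_arm --turn '[[0,0,0],[0,0,0],[0,0,0],[0,0,0],[0,0,0],[0,0,0]]' --delta_pos '[[0,0,0.002],[0,0,0.002],[0,0,0.001],[0,0,0.001],[0,0,0],[0,0,0]]' --gripper '[0,0,0,0,0,0]'

```text
time: 23.85
tool_pos: [0.5836, -0.0006, 0.0829]
tcp_rot: [0.44, 3.11, -0.0]
wrist_force: [-2.5, 0.7, 4.1]
width: 0.099
grip_force: 78.9
```

Call:
jog_arm --turn '[[0,0,0],[0,0,0],[0,0,0],[0,0,0],[0,0,0],[0,0,0],[0,0,0],[0,0,0],[0,0,0],[0,0,0],[0,0,0],[0,0,0],[0,0,0],[0,0,0],[0,0,0],[0,0,0],[0,0,0],[0,0,0],[0,0,0]]' --delta_pos '[[0,0,0],[0,0,0],[0,0,0],[0,0,0],[0,0,0],[0,0,0],[0,0,-0.005],[0,0,-0.015],[0,0,-0.015],[0,0,-0.015],[0,0,-0.015],[0,0,-0.02],[0.022,0,-0.02],[0.022,0,0],[0.022,0,0],[0.022,0,0],[0,0,0],[0,0,0],[0,0,0]]' --gripper '[0.05,0.05,0.05,0.05,0.05,0.05,0.05,0.05,0.05,0.05,0.05,0.05,0.05,0.05,0.05,0.05,0.05,0.05,0.05]'

```text
time: 25.43
tool_pos: [0.4996, 0.0239, 0.1877]
tcp_rot: [0.44, 3.109, 0.0]
wrist_force: [0.2, -0.5, -0.5]
width: 0.588
grip_force: 0.0
```

```bash
python3 -c "
from h import *
im=vision.read_camera('scene')[:,:,::-1]; im2=vision.read_camera('top')[:,:,::-1]
cv2.imwrite('raw_s6.png',im);cv2.imwrite('raw_t6.png',im2)
a=cv2.resize(im[140:260,170:270],None,fx=4,fy=4,interpolation=cv2.INTER_CUBIC)
b=cv2.resize(im2[80:200,210:310],None,fx=4,fy=4,interpolation=cv2.INTER_CUBIC)
cv2.imwrite('pics/s6.png',cv2.convertScaleAbs(np.hstack([a,b]),alpha=1.4))
w=np.radians(165);plan(.5823+.09*np.cos(w),-.0013+.09*np.sin(w),.0825,165)
t=np.radians(np.arange(0,360,2))
for z in (.0605,.1055):
  P=(w2p('scene',np.c_[.5823+.048*np.cos(t),-.0013+.048*np.sin(t),np.full(t.size,z)])-[170,140])*4; print(z,P.min(0),P.max(0))
X=np.array([[.5823+.09*np.cos(w),-.0013+.09*np.sin(w),.1515],[.5823,-.0013,.1515]]);print('pin,stem top scene',(w2p('scene',X)-[170,140])*4)
"
```

```text
t 25.5333 pos [0.4998 0.0237 0.1874] yaw 163.88 q [-0.   -0.07  1.98 -0.    1.23 -1.29] w 0.584
 tool delta [ 0.0039 -0.0029  0.1049]  turn [ 0.0001  0.0009 -0.0196]
0.0605 [118.18054649 244.63344943] [256.5688548  353.89733209]
0.1055 [111.08588445 203.05154751] [253.33048013 313.26453554]
pin,stem top scene [[305.81230353 175.18516272]
 [176.6414033  212.2187395 ]]
```

View pics/s6.png

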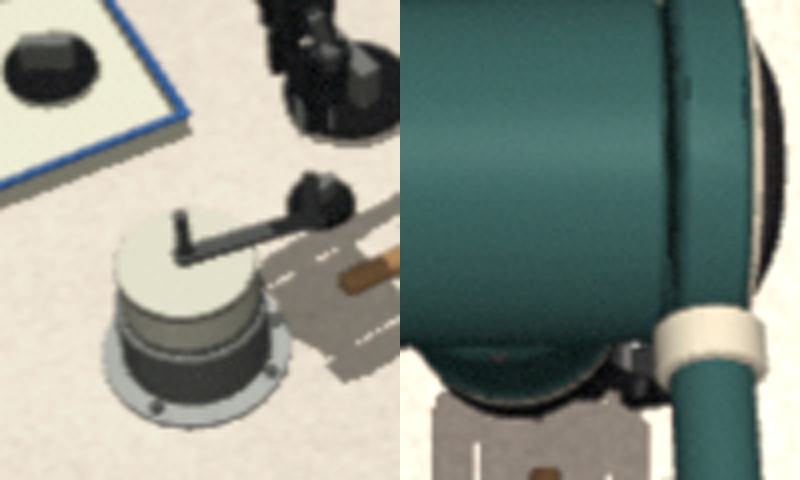

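The stage sits flush on the rim with its stem at (180,213) where predicted, free of the gripper. Next is the pin grasp.

Call:
jog_arm --turn '[[0,0,-0.0196],[0,0,0],[0,0,0],[0,0,0],[0,0,0],[0,0,0],[0,0,0],[0,0,0],[0,0,0],[0,0,0]]' --delta_pos '[[0.0032,-0.0019,0.02],[0,0,0.02],[0,0,0.016],[0,0,0.012],[0,0,0.01],[0,0,0.01],[0,0,0.008],[0,0,0.006],[0,0,0],[0,0,0]]' --gripper '[0.05,0.05,0.05,0.05,0.05,0.05,0.05,0.05,0.05,0.05]'

```text
time: 26.37
tool_pos: [0.4954, 0.023, 0.0851]
tcp_rot: [-0.41, -3.115, 0.0]
wrist_force: [0.8, -0.5, -0.2]
width: 0.585
grip_force: 0.0
```

Call:
jog_arm --turn '[[0,0,0],[0,0,0],[0,0,0],[0,0,0],[0,0,0],[0,0,0],[0,0,0],[0,0,0],[0,0,0],[0,0,0]]' --delta_pos '[[0,0,0],[0,0,0],[0,0,0],[0,0,0],[0,0,0],[0,0,0],[0,0,0],[0,0,0],[0,0,0],[0,0,0]]' --gripper '[0,0,0,0,0,0,0,0,0,0]' --grip_force 80

```text
time: 27.2
tool_pos: [0.4955, 0.0231, 0.0858]
tcp_rot: [0.409, 3.114, 0.0]
wrist_force: [-2.2, -0.2, 5.7]
width: 0.134
grip_force: 78.0
```

```bash
python3 -c "
from h import *
plan(.4964,.0228,.085,165)"
```

```text
t 27.2 pos [0.4955 0.0231 0.0858] yaw 165.02 q [-0.    0.02  2.09  0.    1.03 -1.31] w 0.134
 tool delta [-0.001  -0.0001  0.0008]  turn [0.0004 0.0005 0.0003]
```

Call:
jog_arm --turn '[[0,0,0.06],[0,0,0.06],[0,0,0.06],[0,0,0.06],[0,0,0.06],[0,0,0.06],[0,0,0.06],[0,0,0.06],[0,0,0],[0,0,0]]' --delta_pos '[[-0.00016,0.0054,0],[-0.00016,0.0054,0],[-0.00016,0.0054,0],[-0.00016,0.0054,0],[-0.00016,0.0054,0],[-0.00016,0.0054,0],[-0.00016,0.0054,0],[-0.00016,0.0054,0],[0,0,0],[0,0,0]]' --gripper '[0,0,0,0,0,0,0,0,0,0]'

```text
time: 28.03
tool_pos: [0.5158, 0.06, 0.0854]
tcp_rot: [1.137, 2.928, -0.002]
wrist_force: [-2.0, -2.7, 5.0]
width: 0.138
grip_force: 78.3
```

```bash
python3 -c "
from h import *
w=np.radians(165)-.48;plan(.5833+.09*np.cos(w),-.0005+.09*np.sin(w),.085,np.degrees(w))"
```

```text
t 28.0333 pos [0.5158 0.06   0.0854] yaw 137.55 q [ 0.07  0.07  2.04 -0.    1.03 -0.76] w 0.138
 tool delta [-0.0007  0.001   0.0004]  turn [-0.0013  0.0006  0.0009]
```

Call:
jog_arm --turn '[[0,0,0.06],[0,0,0.06],[0,0,0.06],[0,0,0.06],[0,0,0.06],[0,0,0.06],[0,0,0.06],[0,0,0.06],[0,0,0.06],[0,0,0.06],[0,0,0],[0,0,0]]' --delta_pos '[[-0.00016,0.0054,0],[-0.00016,0.0054,0],[-0.00016,0.0054,0],[-0.00016,0.0054,0],[-0.00016,0.0054,0],[-0.00016,0.0054,0],[-0.00016,0.0054,0],[-0.00016,0.0054,0],[-0.00016,0.0054,0],[-0.00016,0.0054,0],[0,0,0],[0,0,0]]' --gripper '[0,0,0,0,0,0,0,0,0,0,0,0]'

```text
time: 29.03
tool_pos: [0.5613, 0.0868, 0.085]
tcp_rot: [-1.951, -2.462, 0.003]
wrist_force: [-3.1, -1.8, 5.3]
width: 0.132
grip_force: 78.2
```

Call:
jog_arm --turn '[[0,0,0.06],[0,0,0.06],[0,0,0.06],[0,0,0.06],[0,0,0.06],[0,0,0.06],[0,0,0.06],[0,0,0.06],[0,0,0],[0,0,0],[0,0,0]]' --delta_pos '[[-0.00016,0.0054,0],[-0.00016,0.0054,0],[-0.00016,0.0054,0],[-0.00016,0.0054,0],[-0.00016,0.0054,0],[-0.00016,0.0054,0],[-0.00016,0.0054,0],[-0.00016,0.0054,0],[0,0,0],[0,0,0],[0,0,0]]' --gripper '[0,0,0,0,0,0,0,0,0,0,0]'

```text
time: 29.95
tool_pos: [0.6035, 0.0865, 0.0848]
tcp_rot: [-2.48, -1.927, 0.003]
wrist_force: [-4.0, -2.6, 3.9]
width: 0.134
grip_force: 78.2
```

```bash
python3 -c "
from h import *
w=np.radians(165)-1.56;plan(.5833+.09*np.cos(w),-.0005+.09*np.sin(w),.085,np.degrees(w));s=read_state();print(s['wrist_force'],s['torque'])"
```

```text
t 29.95 pos [0.6035 0.0865 0.0848] yaw 75.69 q [ 0.1   0.23  1.85 -0.    1.06  0.35] w 0.134
 tool delta [ 0.0007  0.002  -0.0002]  turn [-0.0017  0.0012  0.0012]
[-3.97624871 -2.59087051  3.89030253] [-6.26841582e-01  1.01111241e+00  2.08727608e-04]
```

Call:
jog_arm --turn '[[0,0,0.03],[0,0,0.03],[0,0,0.03],[0,0,0],[0,0,0],[0,0,0]]' --delta_pos '[[0,0.0027,0],[0,0.0027,0],[0,0.0027,0],[0,0,0],[0,0,0],[0,0,0]]' --gripper '[0,0,0,0,0,0]'

```text
time: 30.45
tool_pos: [0.6108, 0.0843, 0.0847]
tcp_rot: [-2.564, -1.813, 0.004]
wrist_force: [-5.2, -1.8, 4.8]
width: 0.139
grip_force: 78.3
```

Call:
jog_arm --turn '[[0,0,0.02],[0,0,0.02],[0,0,0],[0,0,0],[0,0,0]]' --delta_pos '[[0,0.0018,0],[0,0.0018,0],[0,0,0],[0,0,0],[0,0,0]]' --gripper '[0,0,0,0,0]'

```text
time: 30.87
tool_pos: [0.612, 0.0839, 0.0848]
tcp_rot: [-2.597, -1.761, 0.009]
wrist_force: [-10.7, 0.2, 9.5]
width: 0.129
grip_force: 79.0
```

```bash
python3 -c "
from h import *
plan(.6033,.0865,.085,70)"
```

```text
t 30.8667 pos [0.612  0.0839 0.0848] yaw 68.28 q [0.1  0.25 1.83 0.   1.07 0.47] w 0.129
 tool delta [-0.0008 -0.0091 -0.0001]  turn [-0.0067  0.0023 -0.03  ]
```

The force doubled and motion stopped, so the stop is reached. I'll release and withdraw upward.

Call:
jog_arm --turn '[[0,0,0],[0,0,0],[0,0,0],[0,0,0],[0,0,0],[0,0,0],[0,0,0],[0,0,0],[0,0,0],[0,0,0],[0,0,0],[0,0,0],[0,0,0],[0,0,0],[0,0,0],[0,0,0],[0,0,0],[0,0,0]]' --delta_pos '[[0,0,0],[0,0,0],[0,0,0],[0,0,0],[0,0,0],[0,0,0],[0,0,-0.005],[0,0,-0.015],[0,0,-0.02],[0,0,-0.02],[0,0,-0.02],[0,0,-0.02],[0,0,-0.02],[-0.02,0.03,0],[-0.02,0.03,0],[-0.02,0.03,0],[0,0,0],[0,0,0]]' --gripper '[0.05,0.05,0.05,0.05,0.05,0.05,0.05,0.05,0.05,0.05,0.05,0.05,0.05,0.05,0.05,0.05,0.05,0.05]'

```text
time: 32.37
tool_pos: [0.6777, -0.0074, 0.205]
tcp_rot: [-2.604, -1.757, -0.0]
wrist_force: [0.0, 0.2, -0.6]
width: 0.584
grip_force: 0.0
```

Run:
```python
from h import *
im=vision.read_camera('scene')[:,:,::-1]; cv2.imwrite('raw_s7.png',im)
g=cv2.cvtColor(im,cv2.COLOR_BGR2GRAY).astype(float)
# score crank heading: mean darkness along arm-axis beyond stem, between r=.02 and .08 at arm-top height
best=[]
for h in np.arange(40,120,1.):
    w=np.radians(h); r=np.linspace(.015,.045,25)
    p=w2p('scene',np.c_[.5823+r*np.cos(w),-.0013+r*np.sin(w),np.full(25,.1135)]).astype(np.float32)
    best.append((cv2.remap(g.astype(np.float32),p[:,:1],p[:,1:],cv2.INTER_LINEAR).mean(),h))
d=np.array(best); k=np.clip(d[:,0].max()*.6-d[:,0],0,None); print("crank heading",(k*d[:,1]).sum()/k.sum(), d[::6].round(0).tolist())
s=read_state();print(s['time'],s['tool_pos'],s['wrist_force'],s['width'])
```

```text
crank heading 72.65293996453498 [[124.0, 40.0], [137.0, 46.0], [140.0, 52.0], [116.0, 58.0], [74.0, 64.0], [56.0, 70.0], [55.0, 76.0], [79.0, 82.0], [117.0, 88.0], [137.0, 94.0], [147.0, 100.0], [155.0, 106.0], [160.0, 112.0], [162.0, 118.0]]
32.4167 [ 0.67699692 -0.00615008  0.20491579] [-0.41496115  0.96312195 -0.71894498] 0.5885463485499686
```

```bash
python3 -c "
from workcell import ticket
print(ticket.finish_job())"
```

```text
the job is handed in; nothing more can be done
None
```

The job is handed in at about 32 s, with no verdict returned: the cover lies flat in the tray, the taller stage is seated and its crank turned from 165° to about 72° against the stop, and the shorter stage was left alone.

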